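# Screw the glue press down on the battery pack

### The arm

A 6-joint arm with a two-finger parallel gripper is mounted at the origin on the work surface. World frame = base frame: x ahead of the robot, y to its left, z up, the work surface at z = 0. Lengths are in mm, angles in rad, forces in N, time in s.
With the tool pointing down it reaches from about 350 to 775 mm from the base axis. Payload 7.3 kg.
Tool frame: the origin (TCP) lies at the very end of the fingers, on their centre line; the grasp point (between the pads) lies 19 mm behind it; z points along the fingers, y is the line along which they close (so a half turn about z gives the same grasp; the last joint's range is limited). The gripper opens to 92 mm and grips with 3 to 60 N. Pads are 19 mm wide; open, the fingers measure 130 mm over their backs; the gripper's body (75 mm by 190 mm) begins 47 mm behind the grasp point.
Start: joints at [1.058, 0.342, 1.524, -0, 1.275, -0.146], TCP at [188.268, 490.102, 226.741] pointing down, gripper open.
Joint ranges: [-2.53, 2.53], [-0.77, 2.02], [0.04, 2.7], [-1, 4.14], [0.28, 2.66], [-3.11, 3.11]. Speed limits (rad/s): [2.57, 2.57, 3.14, 3.14, 3.14, 3.14].

### API

Orientations are given as [roll, pitch, yaw] about the fixed x, y, z axes, in that order (R = Rz(yaw) Ry(pitch) Rx(roll)).
In Python, from plant import bot gives the robot as it stands.
- The arm moves only by the tool jog_arm, never from a script. Its argument "targets" is a list of rows, each an object with "xyz": the shift along the tool's x, y, z as a fraction of full scale, a list of three; "spin": the turn about the tool's z as a fraction of full scale. In form: [{"xyz": [x, y, z], "spin": spin}, ...]. A call has exactly 10 rows; each row shifts and turns the commanded pose from where the row before left it, along the tool's axes as they then stand; what a row does not reach is not made up. Full scale, the value 1, is 80 mm for a shift and 0.1 rad for a turn. A row lasts 1/8 s, in which the tool goes at most 62.5 mm and 10.7 degrees, less where a joint would pass 70% of its speed; a pose out of reach is approached as far as the arm can. A call with a number of a shift or a turn outside -1 to 1 is refused whole. A call with a gripper value outside its range is refused whole. "gripper" is the opening in per cent of the stroke, from 0 (shut) to 100 (fully open), set as the call begins (left out, the last holds). The fingers move at their own pace and stop on an object; the grip force is fixed at half the most. Time passes only in rows, so rows that do not move let the fingers close, or fill a call up. It gives the time, the measured TCP pose, the force, the opening and the grip force at its end, in the units of the state.
- bot.get_obs(): the state, without advancing time (a new reading comes with each control period).
- bot.capture(name): name is "scene" or "top" or "wrist"; returns the picture (384x512x3 uint8, blue, green, red); there is no depth.
- bot.get_calibration(name): a dict with "vfov" (degrees; the focal length in pixels is half the picture's height over the tangent of half this angle, whatever the lens; pixels are square), "cx", "cy" (the principal point, pixels), "eye" and "rotation" of the camera in the world. Camera axes: x right, y down, z forward; pixel columns grow to the right and rows downward; lengths in mm; the calibration is good to about 2 mm. A picture is of the moment at which its call begins: read the wrist's pose just before it. get_calibration takes no time and is no camera call; for the wrist camera it gives the pose at the moment of the call.
- bot.close_job(): hands the job in; it is judged then, once.
The state is a dict: "time": time; "joint_positions": joint angles; "dq": joint speeds; "tau": joint torques, N m; "tool_pos": TCP position; "tcp_rot": TCP orientation; "contact_force": force on the tool from outside, world axes, zero at the start; "moment": the same for the moment, N m; "grip_width": finger opening in mm; "finger_force": force on a finger pad.
Only numpy, scipy, OpenCV 4.12 (cv2) and the standard library are available. Lean on these libraries where they do the work, as an engineer would, in place of code of your own. Each camera call takes 0.05 s, during which the arm holds its last target. There are 200 camera calls.

### The job

Two small screw presses stand on the bench and one of them has a battery pack in it, under its raised, spring-mounted pressure pad. Screw that press down by pushing the spokes of its handle round with a fingertip, clockwise seen from above, until the pad bears on the pack with its springs about half compressed (not driven solid, which would crush the cells), then move clear. Do not grip the handle, and leave the pack, the other press and everything else on the bench where they stand.

Things in the scene. Friction and masses are not known exactly. Their poses are not given: they have to be found in the camera images.
- press_a: the press that holds the pack, fixed; origin: centre of its underside, z up, front to -x. Grey base plate 140 (x) by 160 (y) mm, top at 20 mm; two steel columns 16 mm thick at y = +-65 mm; grey crosshead 50 (x) by 160 (y) mm across them, 155 to 180 mm high, with nuts up to 184 mm at the columns, 188 mm at the centre. A central vertical screw carries the spoked handle, the highest part
- spokes_a: spokes of that press's handle: four level round steel bars 12 mm thick at right angles, each with a black 22 mm ball at its end, ball centre 90 mm from the axis. Origin on the axis at the spokes' centre line (223 to 233 mm above the table at the start; 4 mm lower per rad turned); spokes along its +x, +y, -x, -y, z up. Between the spokes it is open down to the crosshead and its nuts
- hub_a: the dark steel hub of that handle, 36 mm across, from 12 mm below to 14 mm above the spokes' centre line; origin on the axis at spoke height. Not to be touched or gripped
- wheel_a (a joint): turn of that handle, rad: 0 fully open, growing clockwise seen from above, at most 9. Each rad lowers plate, pad and handle by 4 mm. The pad meets the pack near 6.25 rad, 2 to 4.5 rad after the start. The screw is stiff and stays where it is left: pushed 55 mm from the axis it takes about 4 N (3 to 5) to turn freely, about 7 N with the springs half compressed and 9 N or more near solid
- platen_a: moving aluminium plate of that press, 90 by 70 by 10 mm, sliding on the columns; origin at the centre of its underside, z up. The pad hangs below it
- pad_a (a joint): compression in m of the four small coil springs that hold the pressure pad (aluminium plate 90 by 62 mm faced with black rubber) under the moving plate: 0 when free, with 12 mm of open gap between pad plate and moving plate and the rubber face 23 mm below the moving plate's underside; 0.005 half compressed (7 mm of gap left), 0.010 solid. 10 N per mm, 55 N when half compressed
- pack: battery pack standing in press a: three rows of five grey cells between two dark green insulating boards, 95 by 57 by 70 mm high, about 0.7 kg, loose on the press's base plate; origin at the centre of its underside, x along its 95 mm length, its top 70 mm above the origin
- press_b: the other screw press, the same as press a but empty, fixed to the bench; to be left alone: origin and sizes as for press a
- spokes_b: the handle's spokes of the empty press, the same in size and frame as those of press a; to be left alone
- glue: white glue bottle, 44 mm across, 115 mm tall, standing between the presses; origin at its foot
- done1: finished battery pack with a blue tape band and an aluminium circuit cover on top, 95 by 57 by 78 mm high, standing beyond the presses; origin at its foot
- done2: another finished battery pack, the same
- tape: blue roll of tape lying flat, 90 mm across, 20 mm high; origin at its foot
- driver: screwdriver lying to the left of the presses, 170 mm long, about 30 mm high
- holder: flat black plastic cell holder grid, 98 by 61 by 12 mm; origin at its foot
- cell: single grey battery cell standing upright, 18 mm across, 65 mm tall; origin at its foot
Not all that is in view belongs to the job. Leave any brown look-alike of the pack alone. Leave any red look-alike of the press_a alone.

How it is judged (in metres and radians):
At the end, for the whole second after the job is handed in: The pad presses on the pack with its springs 2.5 to 7.5 mm compressed (a quarter to three quarters), and stays so by itself; the pack stands upright within 15 mm of the middle of its press; screw and pack are at rest (value of joint pad_a between 0.0025 and 0.0075 m and contact force between platen_a and pack above 15 N and horizontal distance between pack and press_a below 0.015 m and angle between pack's own z axis and vertical below 0.05 rad and linear speed of pack below 0.01 m/s and velocity of joint wheel_a between -0.05 and 0.05 rad/s); the robot touches nothing.
It fails at once if the pack is crushed: the springs are compressed by more than 9 mm of their 10 (value of joint pad_a above 0.009 m).
It fails at once if the pack is shifted by more than 15 mm, lifted or handled (distance of pack from where it was at the start of the episode above 0.015 m or contact force between the fingers and pack above 3 N).
It fails at once if the handle is gripped or forced: more than 3 N between fingers and hub, or 25 N between fingers and spokes (contact force between the fingers and hub_a above 3 N or contact force between the fingers and spokes_a above 25 N).
It fails at once if the other press is worked: pushed anywhere with more than 3 N (contact force between any of the arm, the fingers and press_b above 3 N).
It fails at once if something else on the bench is moved by more than 20 mm (distance of any of glue, done1, done2, tape, driver, holder, cell from where it was at the start of the episode above 0.02 m).
It also fails if it takes over 64 s, if anything falls off the work surface, if the arm or the gripper's body presses on something with over 40 N, if the wrist force passes 120 N, or if a joint passes its speed limit or range.

## Working session

There is one attempt and no reset: what is moved stays moved. The work goes in short steps, Python scripts to look and compute and a tool call to move; the robot and the scene stay as the last step left them, time stands still between calls to the robot, and variables do not carry over. Pictures are saved under pics/ and viewed, at most 10 in all, crops included, and the job is handed in when it is done.

Besides the shell and the picture viewer there is one more tool, called after "Request:" as name([rows], argument=value, ...), one row to a line, values as JSON. jog_arm: Moves the arm, as the interface text tells. Shift numbers are shares of 80 mm and turn numbers shares of 0.1 rad, none past 1 either way. Its arguments: {"type":"object","properties":{"targets":{"type":"array","items":{"type":"object","properties":{"xyz":{"type":"array","items":{"type":"number"}},"spin":{"type":"number"}}}},"gripper":{"type":"number"}},"required":["targets"]}

```bash
mkdir -p pics; ls; python3 - <<'E'
from plant import bot
import cv2,numpy as np
for n in("scene","top"):
    im=bot.capture(n); cv2.imwrite(f"pics/{n}0.png",im); c=bot.get_calibration(n); print(n,c)
o=bot.get_obs(); print(o)
E
```

```text
pics
scene {'vfov': 49.352603943486734, 'cx': 258.37076291667944, 'cy': 190.730248860235, 'eye': array([1365.595508  , -696.98263124,  905.60064886]), 'rotation': array([-2.18128774, -0.01402206,  0.88332082])}
top {'vfov': 45.347009580722016, 'cx': 252.50375326261855, 'cy': 190.62614654563512, 'eye': array([ 278.57764601,   -5.92945262, 1358.39682117]), 'rotation': array([-2.91989338,  0.00575399, -1.56167569])}
{'time': 0.1, 'joint_positions': array([ 1.05801016e+00,  3.42671558e-01,  1.52490111e+00, -3.09866144e-05,
        1.27540011e+00, -1.46030834e-01]), 'dq': array([ 0.00036946, -0.00099147, -0.00253879,  0.00018517, -0.00247321,
       -0.00051609]), 'tau': array([ 2.41531525e-03, -4.32003021e+01, -2.44695032e+01,  7.19073555e-02,
        5.25813724e-02, -6.04296270e-05]), 'tool_pos': array([188.08600087, 489.77114444, 226.11196689]), 'tcp_rot': array([-3.14022291e+00, -1.71508385e-04,  2.77484624e+00]), 'contact_force': array([-0.79669249, -0.93503872, -0.68726511]), 'moment': array([ 0.0030668 ,  0.0063642 , -0.01794487]), 'finger_force': 0.0, 'grip_width': 91.67454364586617}
```

View pics/scene0.png

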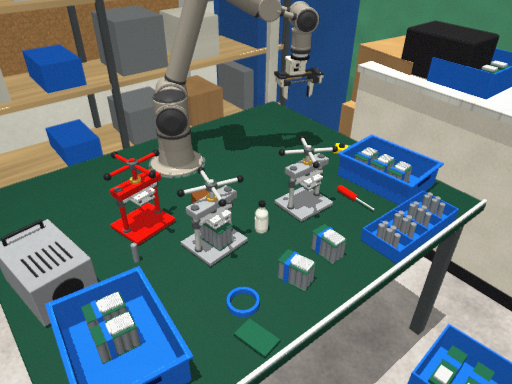

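View pics/top0.png

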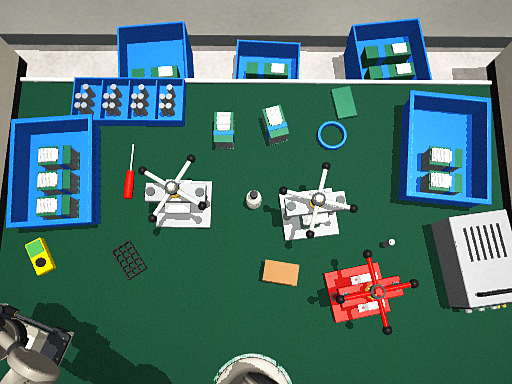

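The top view shows grey presses at (175,190) and (318,200), a red look-alike at (372,290) and a brown block at (281,272). In the scene view the grey press at (213,215) seems to hold the pack, while the one at (305,180) looks empty. I'll check this in a close crop and measure.

```bash
python3 - <<'E'
import cv2,numpy as np
s=cv2.imread("pics/scene0.png");t=cv2.imread("pics/top0.png")
a=cv2.resize(s[160:260,170:270],(400,400),interpolation=cv2.INTER_CUBIC)
b=cv2.resize(t[150:250,270:370],(400,400),interpolation=cv2.INTER_CUBIC)
c=cv2.resize(s[130:180,270:345],(300,200),interpolation=cv2.INTER_CUBIC)
cv2.imwrite("pics/crop.png",np.hstack([a,b]))
E
```

```text
(no output)
```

View pics/crop.png

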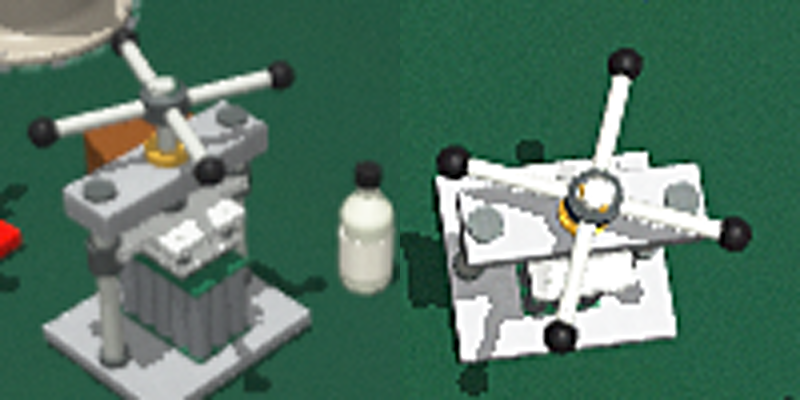

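The crop confirms it: this grey press holds the green and grey pack, with the pad raised. Its handle balls are at top (326,166), (283,190), (354,208) and (310,234), and at scene (201,170), (240,179), (180,193) and (222,202). I'll triangulate these.

```bash
cat > h.py <<'E'
import cv2,numpy as np
from scipy.spatial.transform import Rotation as R
def cam(c):
    f=192/np.tan(np.radians(c["vfov"]/2)); return f,c["cx"],c["cy"],np.array(c["eye"]),None
def ray(c,p,Rm):
    f=192/np.tan(np.radians(c["vfov"]/2)); d=Rm@np.array([(p[0]-c["cx"])/f,(p[1]-c["cy"])/f,1]); return np.array(c["eye"]),d/np.linalg.norm(d)
def rot(c): return R.from_euler("xyz",c["rotation"]).as_matrix()
def tri(r1,r2):
    (a,u),(b,v)=r1,r2; s=np.linalg.lstsq(np.c_[u,-v],b-a,rcond=None)[0]; p,q=a+s[0]*u,b+s[1]*v
    return (p+q)/2,np.linalg.norm(p-q)
def plane(r,z): return r[0]+r[1]*(z-r[0][2])/r[1][2]
def balls(im,seeds,w=6,th=60):
    out=[]
    for s in seeds:
        x,y=int(s[0]),int(s[1]); g=im[y-w:y+w+1,x-w:x+w+1].max(2)
        n,l,st,ce=cv2.connectedComponentsWithStats((g<th).astype(np.uint8))
        k=1+np.argmax(st[1:,4]) ; out.append((ce[k][0]+x-w,ce[k][1]+y-w,int(st[k,4])))
    return out
E
python3 - <<'E'
from h import *
from plant import bot
t=cv2.imread("pics/top0.png");s=cv2.imread("pics/scene0.png")
ct,cs=bot.get_calibration("top"),bot.get_calibration("scene");Rt,Rs=rot(ct),rot(cs)
print(Rt.round(2).tolist())
def do(a,b):
    A=balls(t,a);B=balls(s,b);P=[]
    for p,q in zip(A,B):
        X,e=tri(ray(ct,p,Rt),ray(cs,q,Rs));P.append(X);print(np.round(p),np.round(q),X.round(1),round(e,1))
    P=np.array(P);C=P.mean(0);print("C",C.round(1),"rad",np.linalg.norm(P-C,axis=1).round(1),"ang",np.degrees(np.arctan2(*(P-C)[:,1::-1].T)).round(1))
do([(326,166),(283,190),(354,208),(310,234)],[(240,179),(222,202),(201,170),(180,193)])
# alternatives of matching are checked by residual; base plate, bottle by plane
for p in [(254,200),(200,190)]: print(plane(ray(ct,p,Rt),115 if p[0]==254 else 230))
E
```

```text
[[0.01, -0.98, 0.22], [-1.0, -0.01, 0.01], [-0.01, -0.22, -0.98]]
[326. 165.  48.] [240. 179.  30.] [ 599.1 -153.6  286.3] 51.4
[283. 190.  53.] [222. 203.  34.] [ 535.8 -104.   153. ] 61.5
[353. 208.  53.] [199. 170.  10.] [ 492.5 -215.4  286. ] 49.6
[310. 234.  48.] [180. 193.  41.] [ 418.7 -176.9  153.6] 66.5
C [ 511.5 -162.5  219.7] rad [110.4  92.   86.9 114.9] ang [   5.8   67.4 -109.8 -171.2]
[532.27876905  -0.59144301 115.        ]
[533.43971904 135.17124567 230.        ]
```

```bash
python3 - <<'E'
from h import *
from plant import bot
t=cv2.imread("pics/top0.png");s=cv2.imread("pics/scene0.png")
ct,cs=bot.get_calibration("top"),bot.get_calibration("scene");Rt,Rs=rot(ct),rot(cs)
def do(a,b):
    A=balls(t,a);B=balls(s,b);P=[]
    for p,q in zip(A,B):
        X,e=tri(ray(ct,p,Rt),ray(cs,q,Rs));P.append(X);print(np.round(p),np.round(q),X.round(1),round(e,1))
    P=np.array(P);C=P.mean(0);print("C",C.round(1),"rad",np.linalg.norm(P-C,axis=1).round(1),"ang",np.degrees(np.arctan2(*(P-C)[:,1::-1].T)).round(1))
    for z in (C[2],228):
      Q=np.array([plane(ray(ct,p,Rt),z) for p in A]);print("top only",z,Q.mean(0).round(1),np.linalg.norm(Q-Q.mean(0),axis=1).round(1))
do([(326,166),(283,190),(310,234),(354,208)],[(222,202),(240,179),(201,170),(180,193)])
do([(192,158),(142,171),(152,218),(203,206)],[(335,153),(320,134),(282,150),(303,168)])
# base plate yaw: front/side edge of plate a (crop coordinates)
f=lambda u,v:plane(ray(ct,(270+(u-400)/4,150+v/4),Rt),20)[:2]
print("base corners -x side",f(460,361),f(678,336))
E
```

```text
[326. 165.  48.] [222. 203.  34.] [ 601.6 -184.5  223.6] 0.8
[283. 190.  53.] [240. 179.  30.] [536.1 -73.8 223.1] 0.5
[310. 234.  48.] [199. 170.  10.] [ 423.6 -142.4  223.1] 7.1
[353. 208.  53.] [180. 193.  41.] [ 490.8 -250.4  223.4] 1.0
C [ 513.  -162.8  223.3] rad [91.2 91.9 91.7 90.4] ang [ -13.8   75.5  167.2 -104.2]
top only 223.27288982771125 [ 513.6 -161.8  223.3] [91. 91. 91. 91.]
top only 228 [ 512.7 -161.2  228. ] [90.6 90.6 90.6 90.6]Traceback (most recent call last):
  File "<stdin>", line 13, in <module>
  File "<stdin>", line 6, in do
  File "h.py", line 17, in balls
    k=1+np.argmax(st[1:,4]) ; out.append((ce[k][0]+x-w,ce[k][1]+y-w,int(st[k,4])))
        ~~~~~~~~~^^^^^^^^^^
    return _wrapfunc(a, 'argmax', axis=axis, out=out, **kwds)
    return bound(*args, **kwds)
ValueError: attempt to get argmax of an empty sequence
```

The four balls agree: handle axis about (513,-162), spoke height about 223.5, radius about 91, spokes at -0.24, 1.33, 2.90 and -1.82 rad. From the spoke height, wheel ≈ 4.1, so the target is about 3.4 rad of turn. I'll shut the fingers, rise, and travel above everything to the gap behind the 1.33 rad spoke.

Request:
jog_arm([
  {"xyz": [0,0,-0.7],"spin": 0},
  {"xyz": [0,0,-0.7],"spin": 0},
  {"xyz": [-0.52,-0.47,0],"spin": 0},
  {"xyz": [-0.52,-0.47,0],"spin": 0},
  {"xyz": [-0.52,-0.47,0],"spin": 0},
  {"xyz": [-0.52,-0.47,0],"spin": 0},
  {"xyz": [-0.52,-0.47,0],"spin": 0},
  {"xyz": [-0.52,-0.47,0],"spin": 0},
  {"xyz": [-0.52,-0.47,0],"spin": 0},
  {"xyz": [-0.52,-0.47,0],"spin": 0},
], gripper=0)

```text
time: 1.35
tool_pos: [391.4, 88.2, 338.6]
tcp_rot: [3.141, -0.0, 2.775]
contact_force: [1.4, 0.6, 0.9]
grip_width: 0.8
finger_force: 0.0
```

Request:
jog_arm([
  {"xyz": [-0.5,-0.46,0],"spin": 0},
  {"xyz": [-0.5,-0.46,0],"spin": 0},
  {"xyz": [-0.5,-0.46,0],"spin": 0},
  {"xyz": [-0.45,-0.4,0],"spin": 0},
  {"xyz": [0,0,0],"spin": -1},
  {"xyz": [0,0,0],"spin": -1},
  {"xyz": [0,0,0],"spin": -1},
  {"xyz": [0,0,0],"spin": -1},
  {"xyz": [0,0,0],"spin": -1},
  {"xyz": [0,0,0],"spin": -1},
])

```text
time: 2.6
tool_pos: [485.4, -98.9, 338.3]
tcp_rot: [3.141, -0.001, -2.905]
contact_force: [0.4, 0.8, 0.8]
grip_width: 0.2
finger_force: 0.0
```

Request:
jog_arm([
  {"xyz": [0,0,0],"spin": -1},
  {"xyz": [0,0,0],"spin": -1},
  {"xyz": [0.01,-0.17,0],"spin": 0},
  {"xyz": [0,0,0.4],"spin": 0},
  {"xyz": [0,0,0.4],"spin": 0},
  {"xyz": [0,0,0],"spin": 0},
  {"xyz": [0,0,0],"spin": 0},
  {"xyz": [0,0,0],"spin": 0},
  {"xyz": [0,0,0],"spin": 0},
  {"xyz": [0,0,0],"spin": 0},
])

```text
time: 3.85
tool_pos: [490.7, -111.6, 275.2]
tcp_rot: [-3.141, 0.001, -2.708]
contact_force: [0.1, 0.9, -0.7]
grip_width: 0.4
finger_force: 0.0
```

```bash
python3 - <<'E'
from plant import bot
import cv2,numpy as np
o=bot.get_obs();print(o["tool_pos"],o["tcp_rot"],bot.get_calibration("wrist"))
w=bot.capture("wrist");s=bot.capture("scene");t=bot.capture("top")
cv2.imwrite("pics/w1.png",w);cv2.imwrite("pics/s1.png",s);cv2.imwrite("pics/t1.png",t)
f=lambda i:cv2.resize(i,(300,300),interpolation=cv2.INTER_CUBIC)
cv2.imwrite("pics/m1.png",np.hstack([cv2.resize(w,(400,300)),cv2.resize(s[130:260,150:280],(390,300),interpolation=cv2.INTER_CUBIC)]))
E
```

```text
[ 490.72703654 -111.61831717  275.17151413] [-3.14102069e+00  6.51526260e-04 -2.70839875e+00] {'vfov': 65.66063905292532, 'cx': 254.31814342213266, 'cy': 191.34372062151127, 'eye': array([ 427.73775211, -141.31738146,  432.80982372]), 'rotation': array([2.87791843e+00, 5.87073183e-04, 2.00346407e+00])}
```

View pics/m1.png

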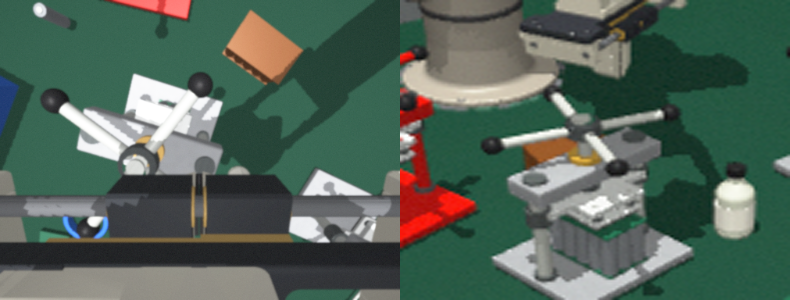

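The wrist view shows the hub at (137,160), with balls at (55,100) and (200,85). The fingers hover over the open sector and nothing is in the way. I'll descend to z≈200, above the crosshead and below the spokes.

Request:
jog_arm([
  {"xyz": [0,0,0.15],"spin": 0},
  {"xyz": [0,0,0.15],"spin": 0},
  {"xyz": [0,0,0.15],"spin": 0},
  {"xyz": [0,0,0.15],"spin": 0},
  {"xyz": [0,0,0.15],"spin": 0},
  {"xyz": [0,0,0.1],"spin": 0},
  {"xyz": [0,0,0.1],"spin": 0},
  {"xyz": [0,0,0],"spin": 0},
  {"xyz": [0,0,0],"spin": 0},
  {"xyz": [0,0,0],"spin": 0},
])

```text
time: 5.25
tool_pos: [490.8, -111.7, 199.1]
tcp_rot: [-3.141, 0.001, -2.708]
contact_force: [0.6, -0.1, 0.3]
grip_width: 0.6
finger_force: 0.0
```

Request:
jog_arm([
  {"xyz": [-0.034,-0.001,0],"spin": 0.5},
  {"xyz": [-0.034,-0.001,0],"spin": 0.5},
  {"xyz": [-0.034,-0.001,0],"spin": 0.5},
  {"xyz": [-0.034,-0.001,0],"spin": 0.5},
  {"xyz": [-0.034,-0.001,0],"spin": 0.5},
  {"xyz": [-0.034,-0.001,0],"spin": 0.5},
  {"xyz": [-0.034,-0.001,0],"spin": 0.5},
  {"xyz": [-0.034,-0.001,0],"spin": 0.5},
  {"xyz": [-0.034,-0.001,0],"spin": 0.5},
  {"xyz": [-0.034,-0.001,0],"spin": 0.5},
])

```text
time: 6.5
tool_pos: [515.3, -106.2, 198.3]
tcp_rot: [3.14, -0.005, 3.073]
contact_force: [-7.4, 1.8, -0.8]
grip_width: 0.5
finger_force: 3.3
```

Request:
jog_arm([
  {"xyz": [-0.034,-0.001,0],"spin": 0.5},
  {"xyz": [-0.034,-0.001,0],"spin": 0.5},
  {"xyz": [-0.034,-0.001,0],"spin": 0.5},
  {"xyz": [-0.034,-0.001,0],"spin": 0.5},
  {"xyz": [-0.034,-0.001,0],"spin": 0.5},
  {"xyz": [-0.034,-0.001,0],"spin": 0.5},
  {"xyz": [-0.034,-0.001,0],"spin": 0.5},
  {"xyz": [-0.034,-0.001,0],"spin": 0.5},
  {"xyz": [-0.034,-0.001,0],"spin": 0.5},
  {"xyz": [-0.034,-0.001,0],"spin": 0.5},
])

```text
time: 7.75
tool_pos: [540.6, -113.3, 197.1]
tcp_rot: [3.141, -0.007, 2.573]
contact_force: [-3.8, 6.1, -5.5]
grip_width: 0.5
finger_force: 3.6
```

Request:
jog_arm([
  {"xyz": [-0.034,-0.002,-0.002],"spin": 0.5},
  {"xyz": [-0.034,-0.002,-0.002],"spin": 0.5},
  {"xyz": [-0.034,-0.002,-0.002],"spin": 0.5},
  {"xyz": [-0.034,-0.002,-0.002],"spin": 0.5},
  {"xyz": [-0.034,-0.002,-0.002],"spin": 0.5},
  {"xyz": [-0.034,-0.002,-0.002],"spin": 0.5},
  {"xyz": [-0.034,-0.002,-0.002],"spin": 0.5},
  {"xyz": [-0.034,-0.002,-0.002],"spin": 0.5},
  {"xyz": [-0.034,-0.002,-0.002],"spin": 0.5},
  {"xyz": [-0.034,-0.002,-0.002],"spin": 0.5},
])

```text
time: 9.0
tool_pos: [559.5, -133.1, 199.0]
tcp_rot: [-3.141, -0.006, 2.074]
contact_force: [0.5, 7.8, -4.2]
grip_width: 0.2
finger_force: 3.8
```

```bash
python3 - <<'E'
from plant import bot
import cv2,numpy as np
s=bot.capture("scene");t=bot.capture("top");o=bot.get_obs();print(o["tool_pos"],o["contact_force"])
cv2.imwrite("pics/s2.png",s);cv2.imwrite("pics/t2.png",t)
cv2.imwrite("pics/m2.png",np.hstack([cv2.resize(s[165:255,175:255],(400,450),interpolation=cv2.INTER_CUBIC),cv2.resize(t[150:250,275:365],(400,450),interpolation=cv2.INTER_CUBIC)]))
E
```

```text
[ 559.64613647 -133.41769167  199.06906154] [-0.23645043  6.44520329 -4.89960412]
```

View pics/m2.png

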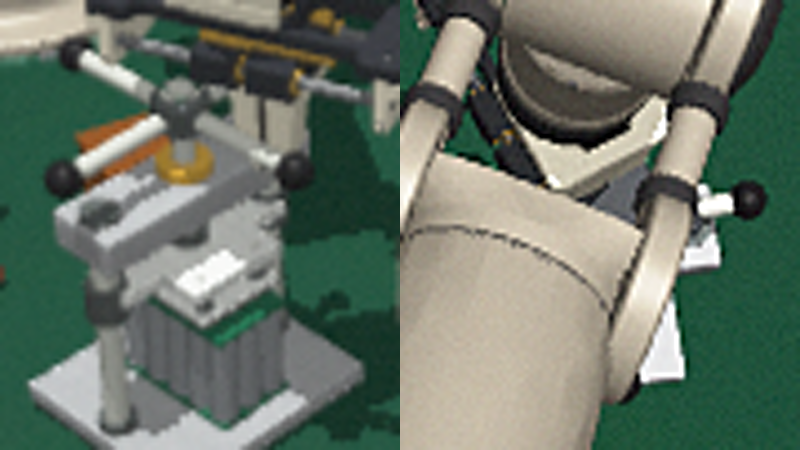

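The scene view shows the fingers behind the spoke and the spoke moving round. The pad is just above the green board. To remove camera bias from the handle height, I'll triangulate the crosshead nuts in the first pictures, since they must be at z = 184 and 130 mm apart.

```bash
python3 - <<'E'
from h import *
from plant import bot
ct,cs=bot.get_calibration("top"),bot.get_calibration("scene");Rt,Rs=rot(ct),rot(cs)
t=cv2.imread("pics/top0.png");s=cv2.imread("pics/scene0.png")
def nut(im,c,w=6):
    x,y=map(round,c);g=im[y-w:y+w+1,x-w:x+w+1].max(2).astype(int)
    print(g); 
N=[((291.5,206),(195,207)),((340.8,199.5),(228,189.2))]
for a,b in [((340.8,199.5),(195.,207)),((291.5,206),(228,189.2))]:
    X,e=tri(ray(ct,a,Rt),ray(cs,b,Rs));print(X.round(1),round(e,1))
nut(t,(291.5,206),5);nut(s,(195,207),5);nut(t,(340.8,199.5),5);nut(s,(228,189.2),5)
E
```

```text
[ 522.3 -226.6  181.6] 1.9
[504.7 -98.  178.5] 2.2
[[251 255 226 231 186 185 253 255 255 255 142]
 [255 228 156 165 160 155 171 231 255 255 249]
 [165 163 147 157 151 158 153 159 222 252 248]
 [150 155 156 164 166 151 161 153 185 254 245]
 [159 167 159 156 159 155 159 155 137 255 246]
 [169 171 162 158 165 159 158 160 141 255 247]
 [ 83 170 164 159 163 163 157 162 180 255 247]
 [ 97 170 161 160 163 160 153 157 134 254 246]
 [255 105 124 157 165 154 142 217 252 249 245]
 [255 255  96 105 105 176 255 254 251 247 245]
 [255 255 253 255 255 255 253 249 245 247 246]]
[[ 87  70  92  90 120 116 129 127 137 192 192]
 [ 85  74 103 115 136 191 191 191 194 208 205]
 [116 186 184 154 156 175 191 193 210 205 208]
 [188 168 140 128 126 127 136 141 180 207 208]
 [182 124 116 113 114 114 115 118 139 209 206]
 [173 114 111 115 113 116 114 111 117 180 208]
 [163 104 113 112 114 114 114 101  88 149 208]
 [186  98  85  96  99  97  86  74 108 196 209]
 [173 180 150 104 105 127 136 186 193 211 210]
 [134 154 186 189 192 198 195 207 210 212 199]
 [121 123 139 175 205 212 210 212 206 193 155]]
[[250 255 255
[... 322 characters left out ...]
255 216 162 140 145 147 147 221 255 133]
 [255 255 255 255 255 255 204 140 229 255 135]
 [255 255 255 255 255 255 255 254 250 255 252]
 [242 251 253 255 255 255 255 255 255 255 255]]
[[131 117 103 101  95  92  88  89  88  88  87]
 [ 96 120 192 155  92  89  89  90  89  89  90]
 [144 187 184 159 124 107 105  93  88  89  87]
 [188 164 131 127 121 115 111 109  97  88  90]
 [195 124 114 111 114 112 113 112 112 118  90]
 [192 104 116 114 113 113 115 110 112 185 151]
 [192 118  87  96 106 106  96  80 111 203 195]
 [199 184 144  97  89 104 123 128 183 194 148]
 [202 201 193 184 176 119 123 127 144 144 127]
 [205 195 146 149 145 123 122 124 124 128 114]
 [148 146 125 122 125 125 134 180 121 112 106]]
```

Request:
jog_arm([
  {"xyz": [-0.034,-0.002,0],"spin": 0.5},
  {"xyz": [-0.034,-0.002,0],"spin": 0.5},
  {"xyz": [-0.034,-0.002,0],"spin": 0.5},
  {"xyz": [-0.034,-0.002,0],"spin": 0.5},
  {"xyz": [-0.034,-0.002,0],"spin": 0.5},
  {"xyz": [-0.034,-0.002,0],"spin": 0.5},
  {"xyz": [-0.034,-0.002,0],"spin": 0.5},
  {"xyz": [-0.034,-0.002,0],"spin": 0.5},
  {"xyz": [-0.034,-0.002,0],"spin": 0.5},
  {"xyz": [-0.034,-0.002,0],"spin": 0.5},
])

```text
time: 10.35
tool_pos: [566.8, -159.7, 199.5]
tcp_rot: [3.142, -0.004, 1.574]
contact_force: [3.6, 6.4, -5.0]
grip_width: 0.5
finger_force: 3.9
```

Request:
jog_arm([
  {"xyz": [-0.034,-0.001,0],"spin": 0.5},
  {"xyz": [-0.034,-0.001,0],"spin": 0.5},
  {"xyz": [-0.034,-0.001,0],"spin": 0.5},
  {"xyz": [-0.034,-0.001,0],"spin": 0.5},
  {"xyz": [-0.034,-0.001,0],"spin": 0.5},
  {"xyz": [-0.034,-0.001,0],"spin": 0.5},
  {"xyz": [-0.034,-0.001,0],"spin": 0.5},
  {"xyz": [-0.034,-0.001,0],"spin": 0.5},
  {"xyz": [-0.034,-0.001,0],"spin": 0.5},
  {"xyz": [-0.034,-0.001,0],"spin": 0.5},
])

```text
time: 11.6
tool_pos: [560.8, -186.4, 199.7]
tcp_rot: [3.141, -0.004, 1.074]
contact_force: [5.4, 5.6, -5.5]
grip_width: 0.4
finger_force: 3.8
```

```bash
python3 - <<'E'
from plant import bot
import cv2
cv2.imwrite("pics/s3.png",bot.capture("scene"));o=bot.get_obs();print(o["contact_force"],o["moment"],o["tool_pos"])
E
```

```text
[ 6.48058789  4.66354537 -4.66984091] [ 0.80674544 -0.84812633 -0.09998494] [ 560.59131241 -186.65761844  199.7429038 ]
```

Request:
jog_arm([
  {"xyz": [-0.034,0,0],"spin": 0.5},
  {"xyz": [-0.034,0,0],"spin": 0.5},
  {"xyz": [-0.034,0,0],"spin": 0.5},
  {"xyz": [-0.034,0,0],"spin": 0.5},
  {"xyz": [-0.034,0,0],"spin": 0.5},
  {"xyz": [-0.034,0,0],"spin": 0.5},
  {"xyz": [-0.034,0,0],"spin": 0.5},
  {"xyz": [-0.034,0,0],"spin": 0.5},
  {"xyz": [0,0,0],"spin": 0},
  {"xyz": [0,0,0],"spin": 0},
])

```text
time: 12.9
tool_pos: [547.5, -204.0, 200.1]
tcp_rot: [3.141, -0.003, 0.675]
contact_force: [6.4, 3.9, -4.5]
grip_width: 0.4
finger_force: 3.1
```

```bash
cat > st.py <<'E'
from plant import bot
import cv2,numpy as np,sys
F=[];M=[]
for i in range(3):
    im=bot.capture("scene");o=bot.get_obs();F.append(o["contact_force"]);M.append(o["moment"])
cv2.imwrite(f"pics/{sys.argv[1]}.png",im)
F=np.mean(F,0);M=np.mean(M,0);d=o["tool_pos"][:2]-[513,-162];r=np.hypot(*d);p=np.arctan2(d[1],d[0])
Ft=F[:2]@[np.sin(p),-np.cos(p)]
yaw=o["tcp_rot"][2]
print("phi",p.round(3),"r",r.round(1),"yaw-90",round(yaw-np.pi/2,3),"Ft",Ft.round(2),"Mz",M[2].round(3),"torque",(d[0]*F[1]-d[1]*F[0]+0)/1000+M[2],"z",o["tool_pos"][2],"turned",1.33+0.286-p)
E
python3 st.py s4
```

```text
phi -0.883 r 54.4 yaw-90 -0.896 Ft -6.77 Mz -0.102 torque 0.26631366954402624 z 200.09358500415703 turned 2.4986399072751193
```

Request:
jog_arm([
  {"xyz": [-0.034,-0.001,0],"spin": 0.5},
  {"xyz": [-0.034,-0.001,0],"spin": 0.5},
  {"xyz": [-0.034,-0.001,0],"spin": 0.5},
  {"xyz": [-0.034,-0.001,0],"spin": 0.5},
  {"xyz": [-0.034,-0.001,0],"spin": 0.5},
  {"xyz": [-0.034,-0.001,0],"spin": 0.5},
  {"xyz": [-0.034,-0.001,0],"spin": 0.5},
  {"xyz": [-0.034,-0.001,0],"spin": 0.5},
  {"xyz": [0,0,0],"spin": 0},
  {"xyz": [0,0,0],"spin": 0},
])

```text
time: 14.3
tool_pos: [529.0, -214.7, 200.5]
tcp_rot: [3.14, -0.005, 0.275]
contact_force: [7.8, 0.4, -4.7]
grip_width: 0.7
finger_force: 3.8
```

```bash
python3 st.py s5; python3 - <<'E'
import cv2,numpy as np
f=lambda n:cv2.resize(cv2.imread(f"pics/{n}.png")[195:250,185:235],(400,440),interpolation=cv2.INTER_CUBIC)
cv2.imwrite("pics/m5.png",np.hstack([f("scene0"),f("s5")]))
E
```

```text
phi -1.277 r 55.1 yaw-90 -1.296 Ft -7.43 Mz -0.111 torque 0.2976988063630789 z 200.47074637968709 turned 2.8930483942163288
```

View pics/m5.png

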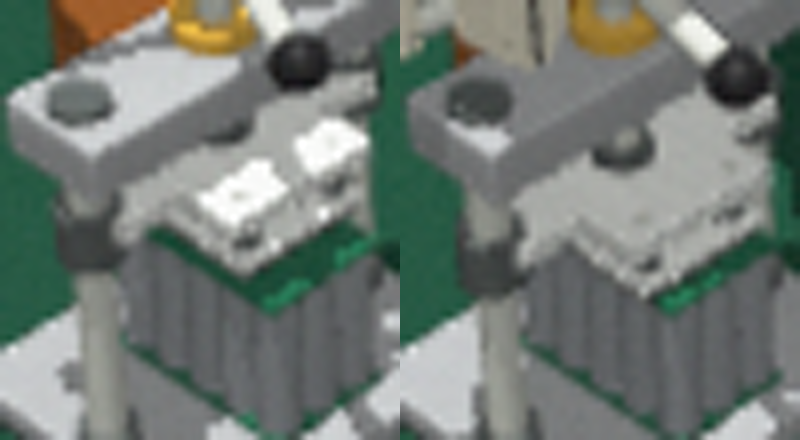

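The right crop shows the pad almost on or just touching the pack's top board. The torque is starting to rise, which fits contact at about 2.75 rad turned. I'll continue in small measured steps.

Request:
jog_arm([
  {"xyz": [-0.034,-0.001,0.003],"spin": 0.5},
  {"xyz": [-0.034,-0.001,0.003],"spin": 0.5},
  {"xyz": [-0.034,-0.001,0.003],"spin": 0.5},
  {"xyz": [-0.034,-0.001,0.003],"spin": 0.5},
  {"xyz": [-0.034,-0.001,0.003],"spin": 0.5},
  {"xyz": [-0.034,-0.001,0.003],"spin": 0.5},
  {"xyz": [-0.034,-0.001,0.003],"spin": 0.5},
  {"xyz": [-0.034,-0.001,0.003],"spin": 0.5},
  {"xyz": [0,0,0],"spin": 0},
  {"xyz": [0,0,0],"spin": 0},
])

```text
time: 15.7
tool_pos: [507.9, -217.2, 198.9]
tcp_rot: [3.14, -0.006, -0.126]
contact_force: [9.9, -1.8, -4.4]
grip_width: 0.5
finger_force: 4.5
```

```bash
python3 st.py s6
```

```text
phi -1.662 r 55.4 yaw-90 -1.696 Ft -9.27 Mz -0.139 torque 0.3741765345308089 z 198.9580223176443 turned 3.2784306017413503
```

Request:
jog_arm([
  {"xyz": [-0.034,-0.001,0],"spin": 0.5},
  {"xyz": [-0.034,-0.001,0],"spin": 0.5},
  {"xyz": [-0.034,-0.001,0],"spin": 0.5},
  {"xyz": [-0.034,-0.001,0],"spin": 0.5},
  {"xyz": [-0.034,-0.001,0],"spin": 0.5},
  {"xyz": [-0.034,-0.001,0],"spin": 0.5},
  {"xyz": [-0.034,-0.001,0],"spin": 0.5},
  {"xyz": [-0.034,-0.001,0],"spin": 0.5},
  {"xyz": [0,0,0],"spin": 0},
  {"xyz": [0,0,0],"spin": 0},
])

```text
time: 17.1
tool_pos: [487.3, -211.6, 199.2]
tcp_rot: [3.14, -0.008, -0.526]
contact_force: [8.2, -7.5, -4.4]
grip_width: 0.6
finger_force: 4.6
```

```bash
python3 st.py s7
```

```text
phi -2.049 r 55.9 yaw-90 -2.097 Ft -10.25 Mz -0.124 torque 0.4487362707373331 z 199.20770969209744 turned 3.6651230039272127
```

Request:
jog_arm([
  {"xyz": [-0.034,-0.002,0],"spin": 0.5},
  {"xyz": [-0.034,-0.002,0],"spin": 0.5},
  {"xyz": [-0.034,-0.002,0],"spin": 0.5},
  {"xyz": [-0.034,-0.002,0],"spin": 0.5},
  {"xyz": [-0.034,-0.002,0],"spin": 0.5},
  {"xyz": [-0.034,-0.002,0],"spin": 0.5},
  {"xyz": [-0.034,-0.002,0],"spin": 0.5},
  {"xyz": [0,0,0],"spin": 0},
  {"xyz": [0,0,0],"spin": 0},
  {"xyz": [0,0,0],"spin": 0},
])

```text
time: 18.5
tool_pos: [472.4, -199.8, 199.2]
tcp_rot: [3.141, -0.008, -0.876]
contact_force: [4.2, -10.9, -4.0]
grip_width: 0.4
finger_force: 5.0
```

```bash
python3 st.py s8
```

```text
phi -2.392 r 55.5 yaw-90 -2.447 Ft -10.98 Mz -0.118 torque 0.49060188924185555 z 199.1912285715258 turned 4.008213965090723
```

Torque is 1.78 times the free value, against about 1.75 expected at half compression, so it is there. I'll back off from the spoke and rise.

Request:
jog_arm([
  {"xyz": [0.08,0,0],"spin": 0},
  {"xyz": [0.08,0,0],"spin": 0},
  {"xyz": [0,0,0],"spin": 0},
  {"xyz": [0,0,-0.3],"spin": 0},
  {"xyz": [0,0,-0.4],"spin": 0},
  {"xyz": [0,0,-0.6],"spin": 0},
  {"xyz": [0,0,-0.6],"spin": 0},
  {"xyz": [-0.5,0.5,0],"spin": 0},
  {"xyz": [-0.5,0.5,0],"spin": 0},
  {"xyz": [0,0,0],"spin": 0},
])

```text
time: 19.9
tool_pos: [363.6, -195.2, 350.9]
tcp_rot: [3.142, -0.0, -0.877]
contact_force: [-0.0, 0.4, 0.5]
grip_width: 0.3
finger_force: 0.0
```

```bash
python3 st.py s9; python3 - <<'E'
from plant import bot
import cv2,numpy as np
t=bot.capture("top");cv2.imwrite("pics/t9.png",t);s=cv2.imread("pics/s9.png")
cv2.imwrite("pics/m9.png",np.hstack([cv2.resize(s[165:255,175:255],(400,450),interpolation=cv2.INTER_CUBIC),cv2.resize(t,(400,300))[:, :]if 0 else cv2.resize(t[130:260,255:371],(400,450),interpolation=cv2.INTER_CUBIC)]))
E
```

```text
phi -2.911 r 150.1 yaw-90 -2.446 Ft 0.2 Mz -0.013 torque -0.04337297766085845 z 350.64019946963646 turned 4.527000666511409
```

View pics/m9.png

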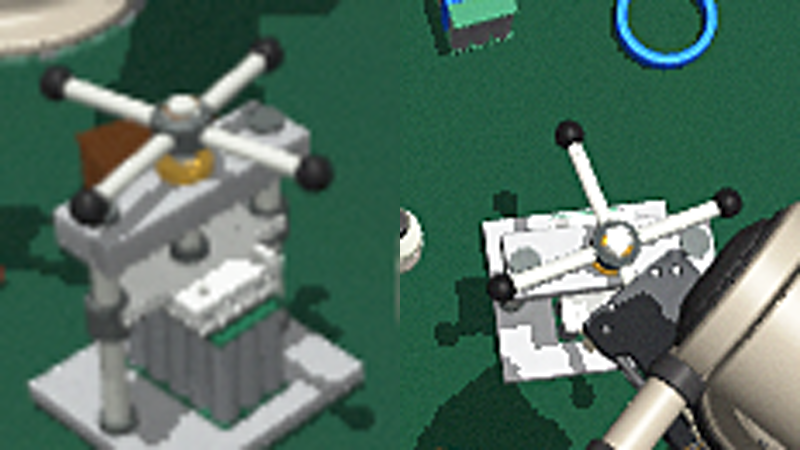

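```bash
python3 - <<'E'
from h import *
from plant import bot
t=cv2.imread("pics/t9.png");s=cv2.imread("pics/s9.png")
ct,cs=bot.get_calibration("top"),bot.get_calibration("scene");Rt,Rs=rot(ct),rot(cs)
A=[(255+(u-400)/3.448,130+v/3.4615) for u,v in((569,133),(728,202),(501,288))]
B=[(175+u/5,165+v/5) for u,v in((315,172),(88,205),(267,52))]
for p,q in zip(balls(t,A),balls(s,B)):
    X,e=tri(ray(ct,p,Rt),ray(cs,q,Rs));d=X[:2]-[513,-162];print(X.round(1),round(e,1),np.hypot(*d).round(1),np.arctan2(d[1],d[0]).round(3))
E
```

```text
[ 597.9 -129.   207.4] 2.1 91.1 0.371
[ 546.4 -246.5  208.1] 1.4 90.8 -1.194
[475.8 -76.4 212.4] 9.8 93.3 1.98
```

The left crop shows the pad down on the upright pack, and the arm is clear. The handle has dropped about 16 mm and turned 4.09 rad, which agrees with the torque estimate of about 5 mm compression. I'm handing it in.

```bash
python3 -c "
from plant import bot
print(bot.close_job())"
```

```text
the job is handed in; nothing more can be done
None
```

I screwed press A down about 4.1 rad, so its pad now bears on the pack with the springs at an estimated 5 mm, about half compressed; the arm is clear and the job is handed in, but no verdict was returned.

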